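# Slide the drip tray home under a pump module

### The arm

A 7-joint arm with a two-finger parallel gripper is mounted at the origin on the work surface. World frame = base frame: x ahead of the robot, y to its left, z up, the work surface at z = 0. Lengths are in m, angles in rad, forces in N, time in s.
With the tool pointing down it reaches from about 0.4 to 0.85 m from the base axis. Payload 10.4 kg.
Tool frame: the origin (TCP) lies between the finger pads; the fingertips stand ahead of it and the grasp point (between the pads) lies 5 mm behind it (manip.tip_extent is the z of the fingertips in the tool frame, in m); z points along the fingers, y is the line along which they close (so a half turn about z gives the same grasp; the last joint's range is limited). The gripper opens to 85 mm and grips with 20 to 120 N. Pads are 22 mm wide; open, the fingers measure 114 mm over their backs; the gripper's body (76 mm by 85 mm) begins 54 mm behind the grasp point. The pads swing forward as they close: fully open they stand 13 mm farther back than shut.
Start: joints at [1.084, 0.332, -0.065, 1.46, 0.022, 1.35, -0.088], TCP at [0.28, -0.559, 0.217] pointing down, gripper open.
Joint ranges: [-2.6, 2.6], [-0.5, 2.12], [-1.47, 1.34], [0.16, 2.42], [-1.27, 4.41], [0.06, 2.06], [-2.6, 2.6]. Speed limits (rad/s): [2.22, 2.22, 2.79, 2.79, 3.14, 3.14, 3.14].

### API

Orientations are given as a unit quaternion [x, y, z, w].
In Python, from workcell import status, viewer, manip gives the robot as it stands.
- The arm moves only by the tool play_rows, never from a script. Its argument "plan" is one flat list of numbers, 7 for each row, row after row: the turn, a rotation vector about the tool's x, y, z in degrees, then the shift along the tool's x, y, z in m, then the opening, from 0 (shut) to 1 (fully open). In form: [ax, ay, az, dx, dy, dz, grip, ax, ay, az, dx, dy, dz, grip, ...]. A call has 1 to 20 rows; each row is the pose to reach, as a shift and turn from the pose commanded when the call began, along the tool's axes at that moment; what a row does not reach only later rows make up. A row lasts 1/8 s, in which the tool goes at most 62.5 mm and 10.7 degrees, less where a joint would pass 70% of its speed; a pose out of reach is approached as far as the arm can. A call with a gripper value outside its range is refused whole. The fingers move at their own pace and stop on an object; "squeeze" is the grip in N (left out, the last holds). Time passes only in rows, so rows that repeat a pose let the fingers close. It gives the time, the measured TCP pose, the force, the opening and the grip force at its end, in the units of the state.
- status.get_obs(): the state, without advancing time (a new reading comes with each control period).
- viewer.camera(name): name is "scene" or "top" or "wrist"; returns the picture (400x640x3 uint8, red, green, blue); there is no depth.
- viewer.camera_model(name): a dict with "fx", "fy", "cx", "cy" (pixels), "D" ([k1, k2, p1, p2, k3] as OpenCV has them; the pictures are not rectified), "R" (3x3) and "t" (3): a world point X has camera coordinates R X + t. Camera axes: x right, y down, z forward; pixel columns grow to the right and rows downward; lengths in m; the calibration is good to about 2 mm. A picture is of the moment at which its call begins: read the wrist's pose just before it. camera_model takes no time and is no camera call; for the wrist camera it gives the pose at the moment of the call.
- manip.hand_in(): hands the job in; it is judged then, once.
The state is a dict: "clock": time; "joint_pos": joint angles; "joint_velocities": joint speeds; "tau": joint torques, N m; "position": TCP position; "ee_rot": TCP orientation; "ft_force": force on the tool from outside, world axes, zero at the start; "torque": the same for the moment, N m; "grip_width": opening from 0.0 (shut) to 1.0 (fully open); "grasp_force": force on a finger pad.
Only numpy, scipy, OpenCV 4.12 (cv2) and the standard library are available. Lean on these libraries where they do the work, as an engineer would, in place of code of your own. Each camera call takes 0.05 s, during which the arm holds its last target. There are 200 camera calls.

### The job

Pick up the steel drip tray by its upright grip post and slide it nose first into the low bay at the foot of the white pump module until its front plate is flush against the gasket round the mouth all along, set it down on the bay floor without a drop and let go. The guides inside the bay are hidden and are not exactly centred, so feel for their side walls and let them line the tray up: go gently, never forcing the tray against the module with more than 15 N. Do not tip the tray, and leave the two bottles and the glass dish where they stand.

Things in the scene. Friction and masses are not known exactly. Their poses are not given: they have to be found in the camera images.
- module: White pump module, 400 mm deep, 300 wide, 165 high, fixed on the bench. Origin: on the bench under the middle of its front panel. x points level into the bay (the way the tray is pushed), y left seen along x, z up; the front panel is its plane x = 0. At its foot is a low bay, 300 mm deep, open at the panel, closed above and beside.
- mouth (a point): Middle of the bay mouth's sill, in the panel's plane, axes as the module's, 10 mm above the bench: the flat bay floor starts here. The mouth is 176 mm wide, 40 mm high (bay ceiling 50 mm above the bench). Round the mouth, 4 mm proud of the panel, lies a soft black rubber gasket that the tray's front plate meets when home (2.5 N per mm). The tray must never press the module, guides or gasket with over 15 N.
- bay (a point): On the bay floor, in the module's middle, 80 mm behind the panel. Hidden round it: two rigid steel side walls along x, 103 mm apart, from 24 to 155 mm behind the panel, flaring towards the mouth to 139 mm apart at the panel. This pair is fixed up to 14 mm left or right of the module's middle (not measured, differs each time, does not give way): find it by feel.
- tray: Loose drip tray, 0.22-0.45 kg, on the bench, nose roughly to the bay. Origin: underside, middle of the rear face of its white front plate (6 mm thick, 214 wide, 52 high, larger than the mouth). x to the nose, y left, z up. Home: front plate on the gasket (origin 4 mm or less before the panel), 10 mm above the bench, x axis as the module's, sideways as the guides set it.
- nose (a point): Middle of the lower edge of the tray's nose, 145 mm ahead of the rear face of the front plate, tray's axes. The steel basin between them is 100 mm wide (1.5 mm play to each side in the guides) and 28 mm high; its two nose corners are rounded (8 mm radius, upright axis). Dropping the tray even 3 mm onto the bay floor can pass the force limit: lower it until it rests.
- grip (a point): Grip point in the tray's upright square grip post (24 by 24 mm, from the underside up to 62 mm), on its axis, 42 mm above the underside, 75 mm before the rear face of the front plate, tray's axes. Can be pinched from above across either pair of faces; 57 mm are free between post and front plate; the neck that joins them at the foot is 24 mm wide, 10 mm high.
- bottle_a: Amber bottle with blue cap and a paper label, 62 mm diameter, 130 mm high, on the bench; origin at its underside's centre. To be left alone.
- bottle_b: Amber bottle with blue cap, no label, 62 mm diameter, 130 mm high, on the bench; origin at its underside's centre. To be left alone.
- dish: Glass dish, 90 mm diameter, 18 mm high, on the bench; origin at its underside's centre. To be left alone.
Things that resemble listed ones, but are neither listed nor needed, are in the scene too. Leave any green look-alike of the tray alone.

How it is judged:
By the outcome, as a careful person would: the job done as asked, in the order asked, and still so for the second after the job is handed in, with the robot touching nothing.
It also fails if it takes over 67 s, if anything falls off the work surface, if the arm or the gripper's body presses on something with over 40 N, if the wrist force passes 120 N, or if a joint passes its speed limit or range.

## Working session

There is one attempt and no reset: what is moved stays moved. The work goes in short steps, Python scripts to look and compute and a tool call to move; the robot and the scene stay as the last step left them, time stands still between calls to the robot, and variables do not carry over. Pictures are saved under pics/ and viewed, at most 10 in all, crops included, and the job is handed in when it is done.

Besides the shell and the picture viewer there is one more tool, called after "Request:" by a JSON object that holds its "method" and its "body", one argument or row to a line. play_rows: Moves the arm, as the interface text tells. Its arguments: {"type":"object","properties":{"plan":{"type":"array","items":{"type":"number"}},"squeeze":{"type":"number"}},"required":["plan"]}

```bash
ls; mkdir -p pics
python3 - <<'E'
from workcell import status, viewer, manip
import cv2,numpy as np
print(status.get_obs(), manip.tip_extent)
ims=[]
for n in("scene","top"):
    im=viewer.camera(n); cv2.imwrite(f"pics/{n}0.png",im[...,::-1])
    print(n,viewer.camera_model(n))
E
```

```text
pics
{'clock': 0.0, 'joint_pos': array([ 1.08438027,  0.33285818, -0.06469123,  1.46096839,  0.02161657,
        1.34989458, -0.08849464]), 'joint_velocities': array([-8.38415624e-04, -8.63111469e-06, -2.75630540e-04,  1.64495779e-05,
        4.45926742e-04,  6.80066373e-04, -4.81355034e-04]), 'tau': array([-3.84793311e-04, -6.25446010e+01,  4.92437545e-02, -3.91610920e+01,
        1.63392123e-02,  9.93128924e-03,  1.70699184e-05]), 'position': array([ 0.27940512, -0.55861539,  0.21641155]), 'ee_rot': array([ 9.73226826e-01,  2.29845669e-01, -2.06521785e-04, -6.85834944e-04]), 'ft_force': array([-0.18589821,  0.3364029 ,  0.40134879]), 'torque': array([ 0.00307781, -0.00531949,  0.0055613 ]), 'grasp_force': 0.0, 'grip_width': 1.0020180516786839} 0.014
scene {'fx': 389.7209132799654, 'fy': 389.7209132799654, 'cx': 323.2763571180276, 'cy': 195.6940707288023, 'D': array([-0.01896821,  0.        ,  0.        ,  0.        ,  0.        ]), 'R': array([[ 0.61605643,  0.78770117,  0.00116064],
       [ 0.67548925, -0.52753705, -0.51518825],
       [-0.40520211,  0.31816903, -0.85707626]]), 't': array([-0.18940558, -0.41677498,  1.6915746 ])}
top {'fx': 480.6572256028028, 'fy': 480.6572256028028, 'cx': 322.6186689500462, 'cy': 198.377083748424, 'D': array([-0.11693055,  0.        ,  0.        ,  0.        ,  0.        ]), 'R': array([[ 0.01645388, -0.99983422,  0.00779797],
       [-0.99523289, -0.01712697, -0.09601125],
       [ 0.09612889, -0.00618104, -0.9953497 ]]), 't': array([-0.17852643,  0.51057246,  1.66327297])}
```

View pics/scene0.png

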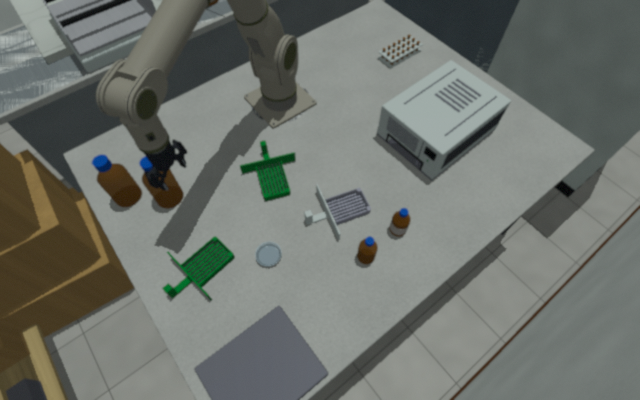

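View pics/top0.png

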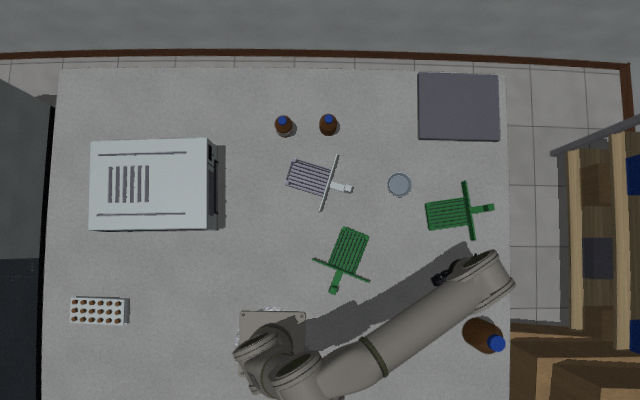

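The steel tray is at top (325,180), with its white plate at (330,182) and post at (345,188). The look-alikes are green, at top (347,255) and (455,212). I choose the steel one. The module is at top (155,184), with its panel facing right (world -y).

```bash
cat > h.py <<'E'
import numpy as np, cv2
from workcell import status, viewer, manip
from scipy.spatial.transform import Rotation as Ro
def ray(m,px):
    K=np.array([[m['fx'],0,m['cx']],[0,m['fy'],m['cy']],[0,0,1]])
    p=cv2.undistortPoints(np.array(px,float).reshape(-1,1,2),K,m['D']).reshape(-1,2)
    d=np.c_[p,np.ones(len(p))]@m['R']; return -m['R'].T@m['t'],d
def onz(m,px,z):
    c,d=ray(m,px); return c+d*((z-c[2])/d[:,2])[:,None]
def proj(m,X):
    K=np.array([[m['fx'],0,m['cx']],[0,m['fy'],m['cy']],[0,0,1]])
    return cv2.projectPoints(np.array(X,float).reshape(-1,1,3),cv2.Rodrigues(m['R'])[0],m['t'],K,m['D'])[0].reshape(-1,2)
def tri(ms,pxs):
    A=np.zeros((3,3));b=np.zeros(3)
    for m,p in zip(ms,pxs):
        c,d=ray(m,[p]);d=d[0]/np.linalg.norm(d[0]);P=np.eye(3)-np.outer(d,d);A+=P;b+=P@c
    return np.linalg.solve(A,b)
E
python3 - <<'E'
import cv2,numpy as np
a=cv2.imread('pics/top0.png')[125:240,190:365];a=cv2.resize(a,None,fx=4.5,fy=4.5,interpolation=2)
cv2.imwrite('pics/c1.png',a)
b=cv2.imread('pics/scene0.png')[60:250,300:520];b=cv2.resize(b,None,fx=3,fy=3,interpolation=2)
cv2.imwrite('pics/c2.png',b)
E
```

```text
(no output)
```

View pics/c1.png

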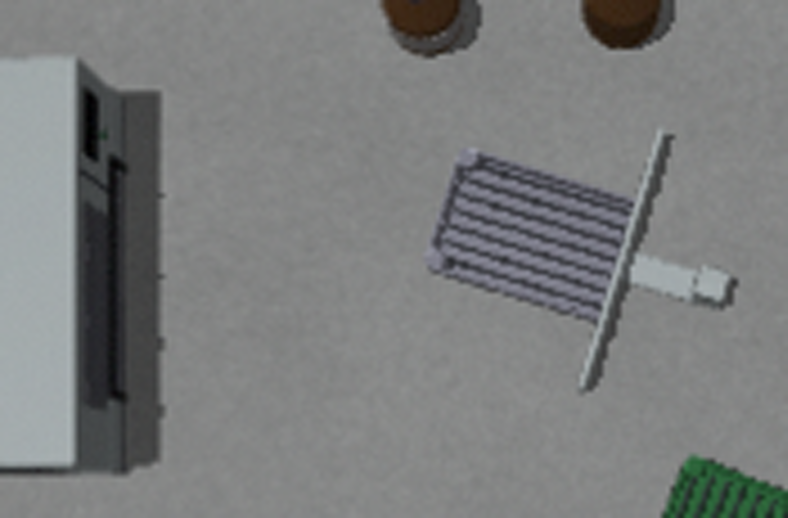

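View pics/c2.png

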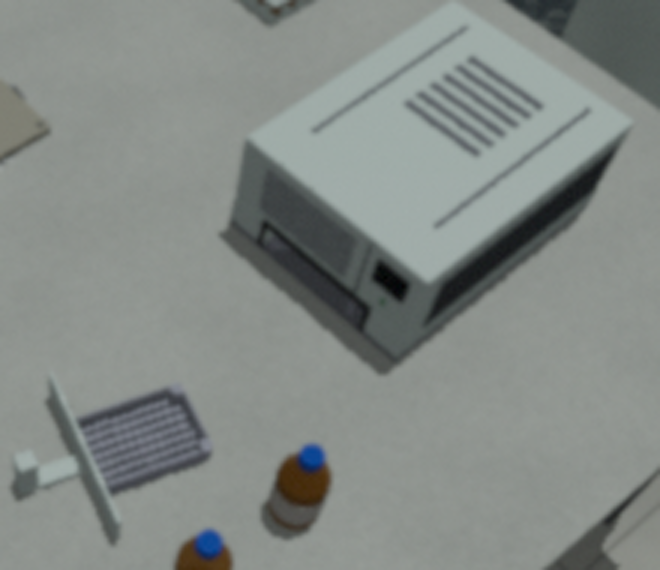

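Top crop: the module's top front corners are at (76,58) and (74,468), and the mouth gasket spans rows 160-400. The tray's post top is at (713,285), the plate ends at (665,132) and (587,388), and the nose corners are at (470,156) and (434,264). The scene crop shows the same objects, with the post top at (25,462).

```bash
cat > a.py <<'E'
from h import *
T=viewer.camera_model('top');S=viewer.camera_model('scene')
t=lambda x,y:((x+.5)/4.5-.5+190,(y+.5)/4.5-.5+125)
s=lambda x,y:((x+.5)/3-.5+300,(y+.5)/3-.5+60)
np.set_printoptions(precision=4,suppress=True)
for n,a,b in[("modFL",(76,58),(428,283)),("modFR",(74,468),(250,140)),("post",(713,285),(25,459)),("plateL",(665,132),(118,522)),("plateR",(587,388),(52,378)),("noseL",(470,156),(206,443)),("noseR",(434,264),(176,391))]:
    p=tri((T,S),(t(*a),s(*b)));print(n,p,proj(T,p)-t(*a),proj(S,p)-s(*b))
print('mod z.165',onz(T,[t(76,58),t(74,468)],.165),onz(S,[s(428,283),s(250,140)],.165))
print('rear',onz(T,[(91,142),(90,230)],.165))
print('base corner S',onz(S,[s(390,362),s(230,232)],0))
print('post',onz(T,[t(713,285)],.062),onz(S,[s(25,459)],.062))
print('plate',onz(T,[t(665,132),t(587,388)],.052),onz(S,[s(118,522),s(52,378)],.052))
print('nose',onz(T,[t(470,156),t(434,264)],.028))
print('gasket T bottom corners z~.01',onz(T,[t(125,160),t(125,400)],.055))
E
python3 a.py
```

```text
modFL [0.6956 0.2171 0.1599] [[-0.0818 -0.0773]] [[-0.1095  0.0143]]
modFR [0.3982 0.2106 0.1509] [[-0.7941 -0.6398]] [[-0.8786  0.118 ]]
post [ 0.5484 -0.2562  0.0591] [[-0.2116 -0.137 ]] [[-0.2525  0.0246]]
plateL [ 0.67   -0.218   0.0441] [[-0.3019 -0.2152]] [[-0.3845  0.0364]]
plateR [ 0.4699 -0.1594  0.0406] [[-0.6339 -0.4291]] [[-0.7287  0.0677]]
noseL [ 0.6502 -0.0663  0.0313] [[-0.1353 -0.1056]] [[-0.1708  0.0167]]
noseR [ 0.5664 -0.039   0.0143] [[-0.1095 -0.0829]] [[-0.1317  0.0134]]
mod z.165 [[0.6943 0.2155 0.165 ]
 [0.3958 0.2046 0.165 ]] [[0.6977 0.2135 0.165 ]
 [0.4087 0.2029 0.165 ]]
rear [[0.6763 0.6096 0.165 ]
 [0.3825 0.5933 0.165 ]]
base corner S [[0.6946 0.2098 0.    ]
 [0.413  0.1917 0.    ]]
post [[ 0.5476 -0.2567  0.062 ]] [[ 0.5501 -0.2563  0.062 ]]
plate [[ 0.6677 -0.2188  0.052 ]
 [ 0.4676 -0.1616  0.052 ]] [[ 0.6734 -0.2195  0.052 ]
 [ 0.4771 -0.1615  0.052 ]]
nose [[ 0.6504 -0.0666  0.028 ]
 [ 0.5644 -0.0404  0.028 ]]
gasket T bottom corners z~.01 [[0.6384 0.2001 0.055 ]
 [0.4519 0.1929 0.055 ]]
```

```bash
cat >> h.py <<'E'
def to(x,y,z,yaw):
    "shift and turn in current tool axes to reach the world pose, tool x at yaw (deg), pointing down"
    o=status.get_obs();R=Ro.from_quat(o['ee_rot'])
    Rt=Ro.from_euler('z',yaw,degrees=True)*Ro.from_euler('x',180,degrees=True)
    print('turn',(R.inv()*Rt).as_rotvec(degrees=True).round(2),'shift',R.inv().apply(np.array([x,y,z])-o['position']).round(4))
def st():
    o=status.get_obs();R=Ro.from_quat(o['ee_rot']);m=R.as_matrix()
    print('t',round(o['clock'],2),'p',o['position'].round(4),'yaw',round(np.degrees(np.arctan2(m[1,0],m[0,0])),2),'z',m[:,2].round(3),'F',o['ft_force'].round(2),'M',o['torque'].round(2),'g',round(o['grip_width'],3),round(o['grasp_force'],1))
np.set_printoptions(precision=4,suppress=True)
E
python3 -c "
from h import *
st();to(.548,-.256,.21,73.8)"
```

```text
t 0.1 p [ 0.2795 -0.5587  0.2165] yaw 26.58 z [-0.001  0.001 -1.   ] F [-0.55  0.33 -0.64] M [ 0.05  0.   -0.01] g 0.999 0.0
turn [ -0.07  -0.03 -47.22] shift [ 0.3756 -0.1506  0.0067]
```

Request:
{"method": "play_rows", "body": {
  "plan": [0, 0, -6, 0.045, -0.019, 0, 1, 0, 0, -12, 0.094, -0.038, 0.001, 1, 0, 0, -18, 0.141, -0.057, 0.002, 1, 0, 0, -24, 0.188, -0.075, 0.003, 1, 0, 0, -30, 0.235, -0.094, 0.004, 1, 0, 0, -36, 0.282, -0.113, 0.005, 1, 0, 0, -42, 0.33, -0.132, 0.006, 1, 0, 0, -47.2, 0.3755, -0.1505, 0.0065, 1, 0, 0, -47.2, 0.3755, -0.1505, 0.0065, 1, 0, 0, -47.2, 0.3755, -0.1505, 0.0065, 1]
}}

```text
clock: 1.35
position: [0.5476, -0.2569, 0.2103]
ee_rot: [0.8, 0.6, -0.0, -0.0]
ft_force: [-1.1, -0.5, -0.3]
grip_width: 1.0
grasp_force: 0.0
```

```bash
python3 -c "
from h import *
st();m=viewer.camera_model('wrist');print(m);cv2.imwrite('pics/w1.png',viewer.camera('wrist')[...,::-1])"
```

```text
t 1.35 p [ 0.5476 -0.2569  0.2103] yaw 73.73 z [-0.001 -0.    -1.   ] F [-1.15 -0.5  -0.33] M [-0.06  0.01 -0.02] g 1.0 0.0
{'fx': 291.4776830122431, 'fy': 291.4776830122431, 'cx': 320.34597802150665, 'cy': 198.65717489386714, 'D': array([-0.0275,  0.    ,  0.    ,  0.    ,  0.    ]), 'R': array([[ 0.9596, -0.2813, -0.0017],
       [-0.268 , -0.916 ,  0.2986],
       [-0.0856, -0.2861, -0.9544]]), 't': array([-0.5977, -0.1263,  0.3469])}
```

View pics/w1.png

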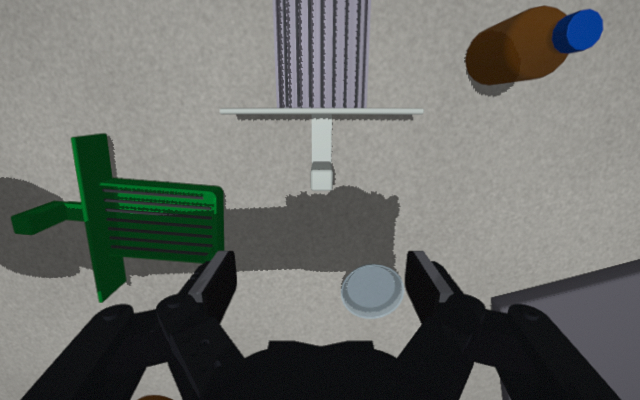

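The wrist view confirms the steel tray is nearest: plate top edge from (220,111) to (423,111), post top about (321,180). A green look-alike is at (100,210) and the dish at (372,290).

Run:
```python
from h import *
m=viewer.camera_model('wrist');im=cv2.imread('pics/w1.png')
g=cv2.cvtColor(im,6)
print(g[155:200:2,321]); print(g[180,300:345:2]); print(g[104:122,260])
print('cam',-m['R'].T@m['t'])
e=onz(m,[(220,110),(423,110)],.052);d=e[1]-e[0];print('plate',e,np.linalg.norm(d),np.degrees(np.arctan2(d[1],d[0]))+90)
print('post',onz(m,[(311,168),(331,168),(331,192),(311,192),(321,180)],.062))
print('basin edges',onz(m,[(277,10),(279,100),(368,10),(366,100)],.028))
print('dish',onz(m,[(372,287)],.018))
T=viewer.camera_model('top')
print('post 2view',tri((m,T),((321,180),(348.2,188))))
```

```text
[192 193 194 143 103 104 105 117 181 194 193 193 191 191 188 188 190 174
 154 152  80  79  78]
[153 154 152 155 154 140 181 192 192 192 190 192 190 192 190 185 114  94
 155 161 156 149 150]
[164 162 160 145 157 185 194 189 173 132  89  75  77  76  75  90 136 159]
cam [ 0.5692 -0.1852  0.3679]
plate [[ 0.4677 -0.1575  0.052 ]
 [ 0.6708 -0.2173  0.052 ]] 0.2116407073861874 73.5933069483371
post [[ 0.5418 -0.2414  0.062 ]
 [ 0.5622 -0.2474  0.062 ]
 [ 0.555  -0.273   0.062 ]
 [ 0.534  -0.2668  0.062 ]
 [ 0.5483 -0.257   0.062 ]]
basin edges [[ 0.5533 -0.0799  0.028 ]
 [ 0.527  -0.1643  0.028 ]
 [ 0.6429 -0.1063  0.028 ]
 [ 0.6195 -0.1915  0.028 ]]
dish [[ 0.5704 -0.4344  0.018 ]]
post 2view [ 0.5479 -0.2576  0.0587]
```

```bash
python3 -c "
from h import *
st();to(.5485,-.257,.037,73.65)"
```

```text
t 1.4 p [ 0.5473 -0.2576  0.2104] yaw 73.65 z [-0.001 -0.    -1.   ] F [ 0.09  0.06 -0.4 ] M [-0.03 -0.05 -0.  ] g 0.997 0.0
turn [-0.04  0.04  0.  ] shift [0.0011 0.0011 0.1734]
```

I will pinch the post fore and aft instead. That holds better against pitching and keeps the wrist camera clear of the module.

Request:
{"method": "play_rows", "body": {
  "plan": [0, 0, 10, 0.001, 0.001, 0.01, 1, 0, 0, 20, 0.001, 0.001, 0.02, 1, 0, 0, 30, 0.001, 0.001, 0.03, 1, 0, 0, 40, 0.001, 0.001, 0.04, 1, 0, 0, 50, 0.001, 0.001, 0.05, 1, 0, 0, 60, 0.001, 0.001, 0.06, 1, 0, 0, 70, 0.001, 0.001, 0.07, 1, 0, 0, 80, 0.001, 0.001, 0.08, 1, 0, 0, 90, 0.001, 0.001, 0.08, 1, 0, 0, 90, 0.001, 0.001, 0.08, 1, 0, 0, 90, 0.001, 0.001, 0.08, 1]
}}

```text
clock: 2.78
position: [0.549, -0.2565, 0.1309]
ee_rot: [0.99, -0.14, 0.0, 0.0]
ft_force: [1.1, 0.4, 0.5]
grip_width: 1.0
grasp_force: 0.0
```

```bash
python3 -c "
from h import *
st();to(.5485,-.257,.037,-16.35);print(status.get_obs()['joint_pos'])"
```

```text
t 2.77 p [ 0.549  -0.2565  0.1309] yaw -16.08 z [ 0. -0. -1.] F [1.1  0.39 0.49] M [ 0.03 -0.03 -0.01] g 1.0 0.0
turn [ 0.02 -0.02  0.27] shift [-0.0004  0.0006  0.0939]
[ 0.4961  0.3561 -0.1667  1.6162  0.0631  1.1742 -1.536 ]
```

Request:
{"method": "play_rows", "body": {
  "plan": [0, 0, 0.2, 0, 0.0005, 0.025, 1, 0, 0, 0.2, 0, 0.0005, 0.05, 1, 0, 0, 0.2, 0, 0.0005, 0.075, 1, 0, 0, 0.2, 0, 0.0005, 0.094, 1, 0, 0, 0.2, 0, 0.0005, 0.094, 1, 0, 0, 0.2, 0, 0.0005, 0.094, 0.4, 0, 0, 0.2, 0, 0.0005, 0.094, 0.2, 0, 0, 0.2, 0, 0.0005, 0.094, 0, 0, 0, 0.2, 0, 0.0005, 0.094, 0, 0, 0, 0.2, 0, 0.0005, 0.094, 0, 0, 0, 0.2, 0, 0.0005, 0.094, 0, 0, 0, 0.2, 0, 0.0005, 0.094, 0],
  "squeeze": 80
}}

```text
clock: 4.28
position: [0.5497, -0.2564, 0.0377]
ee_rot: [0.99, -0.143, 0.001, 0.0]
ft_force: [-1.6, 1.1, 4.9]
grip_width: 0.253
grasp_force: 79.4
```

```bash
python3 -c "
from h import *
st()"
```

```text
t 4.28 p [ 0.5497 -0.2564  0.0377] yaw -16.42 z [ 0.001 -0.001 -1.   ] F [-1.56  1.05  4.95] M [0.07 0.33 0.08] g 0.253 79.4
```

```bash
python3 -c "
from h import *
to(.555,-.09,.10,2.4)
T=viewer.camera_model('top')
im=cv2.imread('pics/top0.png');
g=cv2.cvtColor(im,6).astype(int);print(g[185,80:100],g[185,200:222]);print(g[130:150,150],g[222:238,150])
print(onz(T,[(284,124),(328,124)],.06))
"
```

```text
turn [  0.03  -0.07 -18.82] shift [-0.0419 -0.1611 -0.0624]
[131 133 131 134 136 137 136 137 132 153 163 163 165 164 165 164 164 164
 164 164] [169 168 167 168 167 171 131  69  58  41  38  40  43  35  16  21  43  54
  68  69  68  68]
[129 130 130 134 132 130 134 133 132 158 164 164 163 165 164 164 165 166
 165 163] [167 165 167 166 166 167 160 110  37 110 135 136 136 133 131 131]
[[ 0.7695 -0.0301  0.06  ]
 [ 0.7722 -0.1842  0.06  ]]
```

Request:
{"method": "play_rows", "body": {
  "plan": [0, 0, 0, 0, 0, -0.003, 0, 0, 0, 0, 0, 0, -0.008, 0, 0, 0, 0, 0, 0, -0.016, 0, 0, 0, 0, 0, 0, -0.026, 0, 0, 0, 0, 0, 0, -0.04, 0, 0, 0, 0, 0, 0, -0.04, 0, 0, 0, 0, 0, 0, -0.04, 0],
  "squeeze": 110
}}

```text
clock: 5.15
position: [0.5491, -0.2562, 0.0767]
ee_rot: [0.99, -0.143, -0.0, 0.0]
ft_force: [-0.7, 0.3, -2.2]
grip_width: 0.242
grasp_force: 108.1
```

Request:
{"method": "play_rows", "body": {
  "plan": [0, 0, -1.5, -0.003, -0.012, -0.001, 0, 0, 0, -4, -0.009, -0.034, -0.004, 0, 0, 0, -7, -0.016, -0.062, -0.008, 0, 0, 0, -11, -0.024, -0.092, -0.012, 0, 0, 0, -14, -0.031, -0.12, -0.016, 0, 0, 0, -17, -0.038, -0.145, -0.02, 0, 0, 0, -18.8, -0.042, -0.161, -0.023, 0, 0, 0, -18.8, -0.042, -0.161, -0.023, 0, 0, 0, -18.8, -0.042, -0.161, -0.023, 0, 0, 0, -18.8, -0.042, -0.161, -0.023, 0]
}}

```text
clock: 6.4
position: [0.5543, -0.0913, 0.0995]
ee_rot: [1.0, 0.02, -0.0, 0.0]
ft_force: [0.2, 0.1, -2.5]
grip_width: 0.24
grasp_force: 108.2
```

Run:
```python
from h import *
st();m=viewer.camera_model('wrist');im=viewer.camera('wrist')[...,::-1];cv2.imwrite('pics/w2.png',im)
T=viewer.camera_model('top');t=viewer.camera('top')[...,::-1];cv2.imwrite('pics/top1.png',t)
np.savez('w2.npz',**m)
g=cv2.GaussianBlur(cv2.cvtColor(np.ascontiguousarray(t),6),(3,3),0).astype(float)
# subpixel edges of the module's top
def edge(fixed,axis,lo,hi,lev):
    out=[]
    for f in fixed:
        v=g[lo:hi,f] if axis=='r' else g[f,lo:hi]
        s=v-lev; i=np.where(s[:-1]*s[1:]<=0)[0]
        if len(i): i=i[0]; k=lo+i+s[i]/(s[i]-s[i+1]); out.append((f,k) if axis=='r' else (k,f))
    return np.array(out)
def fit(P):
    q=onz(T,P,.165)[:,:2]
    vx,vy,x,y=cv2.fitLine(q.astype(np.float32),cv2.DIST_HUBER,0,.01,.01).ravel();return np.array([x,y]),np.degrees(np.arctan2(vy,vx))
for n,P in dict(far=edge(range(100,202,3),'r',132,148,150),near=edge(range(100,200,3),'r',224,233,130),front=edge(range(148,224,3),'c',203,210,120),rear=edge(range(148,224,3),'c',84,93,148)).items():
    print(n,len(P),fit(P))
```

```text
t 6.4 p [ 0.5543 -0.0913  0.0995] yaw 2.25 z [-0. -0. -1.] F [ 0.17  0.1  -2.5 ] M [-0.38 -0.01 -0.08] g 0.24 108.2
far 34 (array([0.6865, 0.4248], dtype=float32), np.float32(-87.75998))
near 34 (array([0.3928, 0.3776], dtype=float32), np.float32(-87.844284))
front 26 (array([0.5241, 0.2091], dtype=float32), np.float32(2.2829397))
rear 26 (array([0.5389, 0.6076], dtype=float32), np.float32(2.1137068))
```

View pics/w2.png

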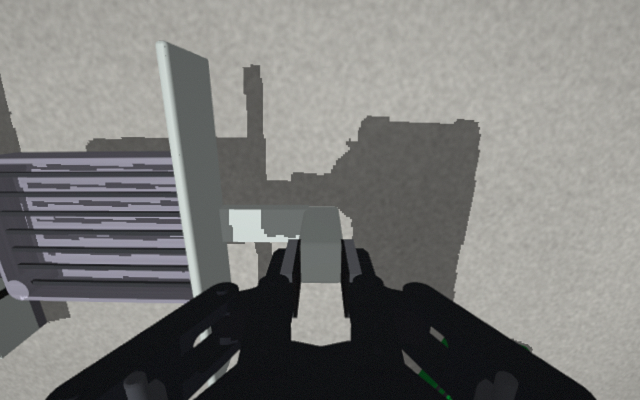

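```bash
cat >> h.py <<'E'
O=np.array([.548,.2095]);A=np.radians(92.2);XM=np.array([np.cos(A),np.sin(A)]);YM=np.array([-XM[1],XM[0]])
def ms():
    o=status.get_obs();d=o['position'][:2]-O;f=o['ft_force'];m=Ro.from_quat(o['ee_rot']).as_matrix()
    print('t %.2f nose %.1f lat %.2f z %.2f yaw %.2f tilt %.2f %.2f| Fx %.2f Fy %.2f Fz %.2f M %s g %.0f'%(o['clock'],d@XM*1e3+220,d@YM*1e3,o['position'][2]*1e3,np.degrees(np.arctan2(m[1,0],m[0,0])),*np.degrees(m[:2,2]),f[:2]@XM,f[:2]@YM,f[2],o['torque'].round(2),o['grasp_force']))
def tm(nose,lat,z,yaw=2.2):
    p=O+XM*(nose-220)/1e3+YM*lat/1e3;to(p[0],p[1],z/1e3,yaw)
E
python3 -c "
from h import *
ms();tm(-20,0,53)"
```

```text
t 6.50 nose -80.3 lat 5.20 z 99.53 yaw 2.29 tilt -0.01 -0.01| Fx -0.57 Fy 0.33 Fz -3.26 M [-0.41 -0.04  0.02] g 108
turn [0.01 0.01 0.09] shift [ 0.0053 -0.0603  0.0465]
```

Request:
{"method": "play_rows", "body": {
  "plan": [0, 0, 0, 0.001, -0.006, 0.008, 0, 0, 0, 0, 0.003, -0.02, 0.022, 0, 0, 0, 0, 0.004, -0.036, 0.036, 0, 0, 0, 0, 0.005, -0.05, 0.044, 0, 0, 0, 0, 0.005, -0.06, 0.0465, 0, 0, 0, 0, 0.005, -0.06, 0.0465, 0, 0, 0, 0, 0.005, -0.06, 0.0465, 0, 0, 0, 0, 0.005, -0.06, 0.0465, 0]
}}

```text
clock: 7.5
position: [0.5572, -0.0305, 0.0536]
ee_rot: [1.0, 0.02, 0.0, 0.0]
ft_force: [0.4, -0.2, -2.7]
grip_width: 0.246
grasp_force: 108.2
```

Run:
```python
from h import *
ms()
for n in('scene','top'):
    im=viewer.camera(n)[...,::-1];cv2.imwrite(f'pics/{n}2.png',im)
a=cv2.imread('pics/scene2.png')[110:240,330:490];b=cv2.imread('pics/top2.png')[125:240,190:300]
a=cv2.resize(a,(560,455),interpolation=2);b=cv2.resize(b,None,fx=2.1,fy=3.95,interpolation=2)
b=cv2.resize(b,(231,455));cv2.imwrite('pics/c3.png',np.hstack([a,b]))
```

```text
t 7.50 nose -20.2 lat -0.02 z 53.60 yaw 2.31 tilt 0.04 -0.02| Fx -0.17 Fy -0.37 Fz -2.71 M [-0.4   0.    0.05] g 108
```

View pics/c3.png

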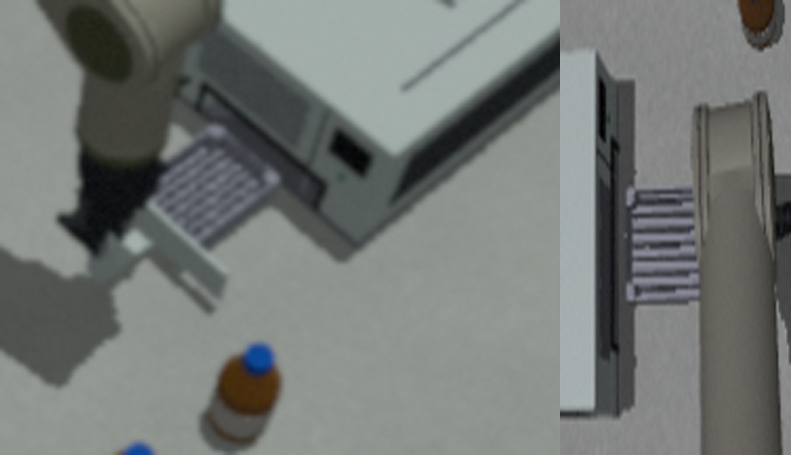

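The tray is level and square in front of the mouth, with the nose about 20 mm out and roughly centred. Next I feel forward.

Request:
{"method": "play_rows", "body": {
  "plan": [0, 0, 0, 0, -0.006, 0, 0, 0, 0, 0, 0, -0.014, 0, 0, 0, 0, 0, 0, -0.021, 0, 0, 0, 0, 0, 0, -0.024, 0, 0, 0, 0, 0, 0, -0.024, 0, 0, 0, 0, 0, 0, -0.024, 0]
}}

```text
invalid input
```

```bash
python3 -c "
from h import *
ms()"
```

```text
t 7.60 nose -20.0 lat 0.08 z 53.45 yaw 2.33 tilt 0.03 -0.02| Fx 0.51 Fy 0.69 Fz -2.75 M [-0.43  0.01  0.  ] g 108
```

Request:
{"method": "play_rows", "body": {
  "plan": [0, 0, 0, 0, -0.006, 0, 0, 0, 0, 0, 0, -0.014, 0, 0, 0, 0, 0, 0, -0.021, 0, 0, 0, 0, 0, 0, -0.024, 0, 0, 0, 0, 0, 0, -0.024, 0, 0, 0, 0, 0, 0, -0.024, 0, 0]
}}

```text
clock: 8.35
position: [0.556, -0.0061, 0.0532]
ee_rot: [1.0, 0.021, 0.0, 0.0]
ft_force: [0.0, -0.2, -2.6]
grip_width: 0.238
grasp_force: 108.2
```

```bash
python3 -c "
from h import *
ms()"
```

```text
t 8.35 nose 4.2 lat 0.28 z 53.19 yaw 2.35 tilt 0.00 -0.01| Fx -0.20 Fy -0.01 Fz -2.57 M [-0.39 -0.03 -0.01] g 108
```

Request:
{"method": "play_rows", "body": {
  "plan": [0, 0, 0, 0, -0.001, 0, 0, 0, 0, 0, 0, -0.002, 0, 0, 0, 0, 0, 0, -0.002, 0, 0]
}}

```text
clock: 8.72
position: [0.5559, -0.0037, 0.0532]
ee_rot: [1.0, 0.021, 0.0, 0.0]
ft_force: [0.1, 0.1, -2.8]
grip_width: 0.242
grasp_force: 108.2
```

Request:
{"method": "play_rows", "body": {
  "plan": [0, 0, 0, 0, -0.001, 0, 0, 0, 0, 0, 0, -0.001, 0, 0]
}}

```text
clock: 8.98
position: [0.5558, -0.0027, 0.0532]
ee_rot: [1.0, 0.021, 0.0, 0.0]
ft_force: [-0.4, -0.1, -2.7]
grip_width: 0.243
grasp_force: 108.2
```

Nose is at about 7.5.

Request:
{"method": "play_rows", "body": {
  "plan": [0, 0, 0, 0, -0.001, 0, 0, 0, 0, 0, 0, -0.002, 0, 0, 0, 0, 0, 0, -0.002, 0, 0]
}}

```text
clock: 9.35
position: [0.5558, -0.0006, 0.0532]
ee_rot: [1.0, 0.021, 0.0, 0.0]
ft_force: [0.9, -0.3, -3.7]
grip_width: 0.24
grasp_force: 108.2
```

Request:
{"method": "play_rows", "body": {
  "plan": [0, 0, 0, 0, -0.001, 0, 0, 0, 0, 0, 0, -0.0015, 0, 0, 0, 0, 0, 0, -0.0015, 0, 0]
}}

```text
clock: 9.72
position: [0.5557, 0.0008, 0.0532]
ee_rot: [1.0, 0.021, 0.0, 0.0]
ft_force: [0.1, 0.5, -3.1]
grip_width: 0.242
grasp_force: 108.2
```

Request:
{"method": "play_rows", "body": {
  "plan": [0, 0, 0, 0, -0.001, 0, 0, 0, 0, 0, 0, -0.002, 0, 0, 0, 0, 0, 0, -0.002, 0, 0]
}}

```text
clock: 10.1
position: [0.5556, 0.0029, 0.0532]
ee_rot: [1.0, 0.021, 0.0, 0.0]
ft_force: [-0.9, 1.1, -2.9]
grip_width: 0.239
grasp_force: 108.2
```

Request:
{"method": "play_rows", "body": {
  "plan": [0, 0, 0, 0, -0.001, 0, 0, 0, 0, 0, 0, -0.0015, 0, 0, 0, 0, 0, 0, -0.0015, 0, 0]
}}

```text
clock: 10.48
position: [0.5556, 0.0043, 0.0532]
ee_rot: [1.0, 0.021, -0.0, 0.0]
ft_force: [0.0, 0.2, -3.2]
grip_width: 0.241
grasp_force: 108.2
```

Request:
{"method": "play_rows", "body": {
  "plan": [0, 0, 0, 0, -0.001, 0, 0, 0, 0, 0, 0, -0.0015, 0, 0, 0, 0, 0, 0, -0.0015, 0, 0]
}}

```text
clock: 10.85
position: [0.5555, 0.0058, 0.0532]
ee_rot: [1.0, 0.021, 0.0, 0.0]
ft_force: [0.1, -0.6, -2.7]
grip_width: 0.241
grasp_force: 108.2
```

Request:
{"method": "play_rows", "body": {
  "plan": [0, 0, 0, 0, -0.001, 0, 0, 0, 0, 0, 0, -0.002, 0, 0, 0, 0, 0, 0, -0.002, 0, 0]
}}

```text
clock: 11.22
position: [0.5554, 0.0079, 0.0532]
ee_rot: [1.0, 0.021, 0.0, 0.0]
ft_force: [0.1, 0.2, -2.3]
grip_width: 0.243
grasp_force: 108.2
```

Request:
{"method": "play_rows", "body": {
  "plan": [0, 0, 0, 0, -0.001, 0, 0, 0, 0, 0, 0, -0.002, 0, 0, 0, 0, 0, 0, -0.002, 0, 0]
}}

```text
clock: 11.6
position: [0.5553, 0.0098, 0.0532]
ee_rot: [1.0, 0.021, 0.0, 0.0]
ft_force: [-0.3, -0.2, -2.9]
grip_width: 0.242
grasp_force: 108.2
```

Request:
{"method": "play_rows", "body": {
  "plan": [0, 0, 0, 0, -0.001, 0, 0, 0, 0, 0, 0, -0.002, 0, 0, 0, 0, 0, 0, -0.002, 0, 0]
}}

```text
clock: 11.98
position: [0.5553, 0.0119, 0.0532]
ee_rot: [1.0, 0.021, 0.0, 0.0]
ft_force: [0.2, -0.3, -4.0]
grip_width: 0.242
grasp_force: 108.2
```

Request:
{"method": "play_rows", "body": {
  "plan": [0, 0, 0, 0, -0.001, 0, 0, 0, 0, 0, 0, -0.002, 0, 0, 0, 0, 0, 0, -0.002, 0, 0]
}}

```text
clock: 12.35
position: [0.5552, 0.0139, 0.0532]
ee_rot: [1.0, 0.021, 0.0, 0.0]
ft_force: [-1.3, -0.8, -4.0]
grip_width: 0.244
grasp_force: 108.2
```

```bash
python3 -c "
from h import *
for i in range(4): ms();viewer.camera('top')"
```

```text
t 12.35 nose 24.2 lat 0.33 z 53.23 yaw 2.38 tilt 0.00 -0.00| Fx -0.76 Fy 1.30 Fz -3.98 M [-0.41  0.01  0.04] g 108
t 12.40 nose 24.1 lat 0.35 z 53.19 yaw 2.38 tilt 0.00 -0.00| Fx 0.72 Fy 1.34 Fz -2.15 M [-0.39 -0.01 -0.01] g 108
t 12.45 nose 24.1 lat 0.34 z 53.22 yaw 2.38 tilt 0.00 -0.00| Fx 0.12 Fy -0.35 Fz -2.55 M [-0.39  0.01  0.05] g 108
t 12.50 nose 24.1 lat 0.31 z 53.23 yaw 2.37 tilt 0.01 -0.01| Fx -0.11 Fy 0.91 Fz -3.17 M [-0.39  0.03 -0.  ] g 108
```

Request:
{"method": "play_rows", "body": {
  "plan": [0, 0, 0, 0, -0.001, 0, 0, 0, 0, 0, 0, -0.002, 0, 0, 0, 0, 0, 0, -0.002, 0, 0]
}}

```text
clock: 12.92
position: [0.5551, 0.0159, 0.0532]
ee_rot: [1.0, 0.021, 0.0, 0.0]
ft_force: [-0.3, -0.4, -3.3]
grip_width: 0.243
grasp_force: 108.2
```

```bash
python3 -c "
from h import *
ms()"
```

```text
t 12.93 nose 26.2 lat 0.35 z 53.20 yaw 2.39 tilt 0.00 -0.00| Fx -0.36 Fy 0.36 Fz -3.28 M [-0.44 -0.04  0.02] g 108
```

Request:
{"method": "play_rows", "body": {
  "plan": [0, 0, 0, 0, -0.001, 0, 0, 0, 0, 0, 0, -0.0015, 0, 0, 0, 0, 0, 0, -0.0015, 0, 0]
}}

```text
clock: 13.3
position: [0.5549, 0.017, 0.0532]
ee_rot: [1.0, 0.021, -0.0, 0.0]
ft_force: [-0.2, -1.3, -3.3]
grip_width: 0.243
grasp_force: 108.3
```

```bash
python3 -c "
from h import *
ms()"
```

```text
t 13.30 nose 27.4 lat 0.50 z 53.17 yaw 2.38 tilt -0.01 -0.02| Fx -1.33 Fy 0.28 Fz -3.34 M [-0.76  0.18  0.1 ] g 108
```

Light contact on the right flare, so the guides sit to the left. I back off 1 mm, shift 2.5 mm left and feel on.

Request:
{"method": "play_rows", "body": {
  "plan": [0, 0, 0, 0, 0.001, 0, 0, 0, 0, 0, -0.001, 0.001, 0, 0, 0, 0, 0, -0.0025, 0.001, 0, 0, 0, 0, 0, -0.0025, 0, 0, 0, 0, 0, 0, -0.0025, -0.001, 0, 0, 0, 0, 0, -0.0025, -0.001, 0, 0]
}}

```text
clock: 14.05
position: [0.5525, 0.0183, 0.0532]
ee_rot: [1.0, 0.021, 0.0, -0.0]
ft_force: [-0.2, -0.5, -2.1]
grip_width: 0.241
grasp_force: 108.2
```

```bash
python3 -c "
from h import *
ms()"
```

```text
t 14.05 nose 28.8 lat 2.83 z 53.24 yaw 2.39 tilt 0.01 0.00| Fx -0.51 Fy 0.24 Fz -2.15 M [-0.38  0.02 -0.02] g 108
```

Free now. On with the insertion.

Request:
{"method": "play_rows", "body": {
  "plan": [0, 0, 0, 0, -0.001, 0, 0, 0, 0, 0, 0, -0.0015, 0, 0, 0, 0, 0, 0, -0.0015, 0, 0]
}}

```text
clock: 14.42
position: [0.5524, 0.0197, 0.0532]
ee_rot: [1.0, 0.021, 0.0, 0.0]
ft_force: [0.4, -0.3, -3.2]
grip_width: 0.245
grasp_force: 108.2
```

```bash
python3 -c "
from h import *
ms()"
```

```text
t 14.43 nose 30.1 lat 2.87 z 53.21 yaw 2.38 tilt 0.00 -0.00| Fx -0.34 Fy -0.38 Fz -3.20 M [-0.43  0.04  0.02] g 108
```

Request:
{"method": "play_rows", "body": {
  "plan": [0, 0, 0, 0, -0.001, 0, 0, 0, 0, 0, 0, -0.002, 0, 0, 0, 0, 0, 0, -0.002, 0, 0]
}}

```text
clock: 14.8
position: [0.5523, 0.0218, 0.0532]
ee_rot: [1.0, 0.021, 0.0, 0.0]
ft_force: [0.1, 0.7, -2.6]
grip_width: 0.244
grasp_force: 108.3
```

```bash
python3 -c "
from h import *
ms()"
```

```text
t 14.80 nose 32.2 lat 2.86 z 53.22 yaw 2.38 tilt 0.00 -0.00| Fx 0.66 Fy -0.11 Fz -2.55 M [-0.4  -0.05  0.02] g 108
```

Request:
{"method": "play_rows", "body": {
  "plan": [0, 0, 0, 0, -0.001, 0, 0, 0, 0, 0, 0, -0.002, 0, 0, 0, 0, 0, 0.0008, -0.002, 0, 0, 0, 0, 0, 0.0008, -0.002, 0, 0]
}}

```text
clock: 15.3
position: [0.553, 0.0237, 0.0532]
ee_rot: [1.0, 0.021, -0.0, 0.0]
ft_force: [-0.7, 0.6, -3.0]
grip_width: 0.241
grasp_force: 108.3
```

```bash
python3 -c "
from h import *
ms()"
```

```text
t 15.30 nose 34.1 lat 2.10 z 53.17 yaw 2.38 tilt -0.01 -0.00| Fx 0.60 Fy 0.67 Fz -3.05 M [-0.43  0.11  0.08] g 108
```

Request:
{"method": "play_rows", "body": {
  "plan": [0, 0, 0, -0.001, 0, 0, 0, 0, 0, 0, -0.0018, 0, 0, 0, 0, 0, 0, -0.0018, 0, 0, 0]
}}

```text
clock: 15.68
position: [0.5512, 0.0235, 0.0532]
ee_rot: [1.0, 0.021, 0.0, 0.0]
ft_force: [-0.5, -0.6, -3.2]
grip_width: 0.244
grasp_force: 108.2
```

```bash
python3 -c "
from h import *
ms()"
```

```text
t 15.68 nose 34.0 lat 3.93 z 53.23 yaw 2.37 tilt 0.00 -0.01| Fx -0.59 Fy 0.50 Fz -3.16 M [-0.39 -0.07  0.02] g 108
```

Request:
{"method": "play_rows", "body": {
  "plan": [0, 0, 0, -0.0005, 0, 0, 0, 0, 0, 0, -0.001, 0, 0, 0, 0, 0, 0, -0.001, 0, 0, 0]
}}

```text
clock: 16.05
position: [0.5502, 0.0235, 0.0532]
ee_rot: [1.0, 0.021, 0.0, 0.0]
ft_force: [-0.1, -0.5, -3.0]
grip_width: 0.242
grasp_force: 108.2
```

```bash
python3 -c "
from h import *
ms()"
```

```text
t 16.05 nose 34.1 lat 4.90 z 53.22 yaw 2.37 tilt 0.00 -0.00| Fx -0.45 Fy 0.12 Fz -3.02 M [-0.38  0.01  0.03] g 108
```

The guides are centred at lat ≈3.5, with contact at about 2.1 and 5.1. I centre the tray and advance.

Request:
{"method": "play_rows", "body": {
  "plan": [0, 0, 0, 0.0007, 0, 0, 0, 0, 0, 0, 0.0014, 0, 0, 0, 0, 0, 0, 0.0014, -0.003, 0, 0, 0, 0, 0, 0.0014, -0.006, 0, 0, 0, 0, 0, 0.0014, -0.01, 0, 0, 0, 0, 0, 0.0014, -0.015, 0, 0, 0, 0, 0, 0.0014, -0.02, 0, 0, 0, 0, 0, 0.0014, -0.023, 0, 0, 0, 0, 0, 0.0014, -0.025, 0, 0, 0, 0, 0, 0.0014, -0.025, 0, 0]
}}

```text
clock: 17.3
position: [0.5506, 0.0487, 0.0532]
ee_rot: [1.0, 0.021, 0.0, 0.0]
ft_force: [-0.0, -1.1, -2.5]
grip_width: 0.24
grasp_force: 108.2
```

```bash
python3 -c "
from h import *
ms()"
```

```text
t 17.30 nose 59.2 lat 3.56 z 53.21 yaw 2.38 tilt 0.00 -0.00| Fx -1.08 Fy 0.06 Fz -2.53 M [-0.36 -0.02  0.03] g 108
```

Request:
{"method": "play_rows", "body": {
  "plan": [0, 0, 0, 0, -0.002, 0, 0, 0, 0, 0, 0, -0.006, 0, 0, 0, 0, 0, 0, -0.011, 0, 0, 0, 0, 0, 0, -0.016, 0, 0, 0, 0, 0, 0, -0.021, 0, 0, 0, 0, 0, 0, -0.026, 0, 0, 0, 0, 0, 0, -0.029, 0, 0, 0, 0, 0, 0, -0.03, 0, 0, 0, 0, 0, 0, -0.03, 0, 0]
}}

```text
clock: 18.42
position: [0.5494, 0.0785, 0.0532]
ee_rot: [1.0, 0.021, 0.0, 0.0]
ft_force: [-0.7, -0.1, -3.0]
grip_width: 0.243
grasp_force: 108.2
```

```bash
python3 -c "
from h import *
ms()"
```

```text
t 18.43 nose 89.0 lat 3.63 z 53.21 yaw 2.37 tilt 0.00 -0.01| Fx -0.03 Fy 0.69 Fz -2.97 M [-0.42 -0.    0.02] g 108
```

Request:
{"method": "play_rows", "body": {
  "plan": [0, 0, 0, 0, -0.002, 0, 0, 0, 0, 0, 0, -0.006, 0, 0, 0, 0, 0, 0, -0.011, 0, 0, 0, 0, 0, 0, -0.016, 0, 0, 0, 0, 0, 0, -0.022, 0, 0, 0, 0, 0, 0, -0.028, 0, 0, 0, 0, 0, 0, -0.034, 0, 0, 0, 0, 0, 0, -0.038, 0, 0, 0, 0, 0, 0, -0.04, 0, 0, 0, 0, 0, 0, -0.04, 0, 0, 0, 0, 0, 0, -0.04, 0, 0]
}}

```text
clock: 19.8
position: [0.5478, 0.1182, 0.0532]
ee_rot: [1.0, 0.021, 0.0, 0.0]
ft_force: [0.1, -0.8, -2.5]
grip_width: 0.236
grasp_force: 108.2
```

```bash
python3 -c "
from h import *
ms()"
```

```text
t 19.80 nose 128.8 lat 3.73 z 53.18 yaw 2.35 tilt 0.00 -0.01| Fx -0.79 Fy -0.10 Fz -2.51 M [-0.42 -0.01 -0.05] g 108
```

Request:
{"method": "play_rows", "body": {
  "plan": [0, 0, 0, 0, 0, 0.001, 0, 0, 0, 0, 0, 0, 0.002, 0, 0, 0, 0, 0, 0, 0.003, 0, 0, 0, 0, 0, 0, 0.0035, 0, 0, 0, 0, 0, 0, 0.0035, 0]
}}

```text
clock: 20.42
position: [0.5478, 0.1185, 0.0497]
ee_rot: [1.0, 0.021, 0.0, 0.0]
ft_force: [0.8, 0.6, -1.9]
grip_width: 0.239
grasp_force: 108.3
```

```bash
python3 -c "
from h import *
ms()"
```

```text
t 20.43 nose 129.1 lat 3.74 z 49.70 yaw 2.37 tilt 0.00 -0.01| Fx 0.62 Fy -0.82 Fz -1.93 M [-0.43 -0.01  0.03] g 108
```

Still free. Next, forward to the gasket.

Request:
{"method": "play_rows", "body": {
  "plan": [0, 0, 0, 0, -0.002, 0, 0, 0, 0, 0, 0, -0.004, 0, 0, 0, 0, 0, 0, -0.006, 0, 0, 0, 0, 0, 0, -0.008, 0, 0, 0, 0, 0, 0, -0.009, 0, 0, 0, 0, 0, 0, -0.009, 0, 0]
}}

```text
clock: 21.18
position: [0.5473, 0.1276, 0.0497]
ee_rot: [1.0, 0.021, 0.0, 0.0]
ft_force: [0.0, 0.2, -2.5]
grip_width: 0.241
grasp_force: 108.3
```

```bash
python3 -c "
from h import *
ms()"
```

```text
t 21.18 nose 138.2 lat 3.80 z 49.70 yaw 2.38 tilt 0.00 -0.00| Fx 0.23 Fy -0.03 Fz -2.45 M [-0.26 -0.04  0.  ] g 108
```

Request:
{"method": "play_rows", "body": {
  "plan": [0, 0, 0, 0, -0.001, 0, 0, 0, 0, 0, 0, -0.0015, 0, 0, 0, 0, 0, 0, -0.0015, 0, 0]
}}

```text
clock: 21.55
position: [0.5473, 0.129, 0.0497]
ee_rot: [1.0, 0.021, 0.0, 0.0]
ft_force: [-1.2, -0.2, -2.5]
grip_width: 0.243
grasp_force: 108.3
```

```bash
python3 -c "
from h import *
for i in range(3): ms();viewer.camera('top')"
```

```text
t 21.55 nose 139.6 lat 3.80 z 49.69 yaw 2.37 tilt 0.00 -0.00| Fx -0.15 Fy 1.18 Fz -2.50 M [-0.36 -0.03 -0.01] g 108
t 21.60 nose 139.6 lat 3.78 z 49.72 yaw 2.37 tilt 0.01 -0.00| Fx 0.03 Fy 0.03 Fz -2.51 M [-0.32 -0.    0.05] g 108
t 21.65 nose 139.6 lat 3.76 z 49.73 yaw 2.37 tilt 0.01 -0.00| Fx -0.31 Fy -0.35 Fz -2.59 M [-0.38 -0.08  0.07] g 108
```

Request:
{"method": "play_rows", "body": {
  "plan": [0, 0, 0, 0, -0.001, 0, 0, 0, 0, 0, 0, -0.002, 0, 0, 0, 0, 0, 0, -0.002, 0, 0]
}}

```text
clock: 22.08
position: [0.5472, 0.1308, 0.0497]
ee_rot: [1.0, 0.021, -0.0, 0.0]
ft_force: [-0.0, -0.3, -1.5]
grip_width: 0.242
grasp_force: 108.3
```

```bash
python3 -c "
from h import *
for i in range(2): ms();viewer.camera('top')"
```

```text
t 22.07 nose 141.4 lat 3.87 z 49.67 yaw 2.36 tilt -0.01 -0.02| Fx -0.34 Fy 0.04 Fz -1.47 M [-0.63  0.1  -0.09] g 108
t 22.12 nose 141.4 lat 3.87 z 49.65 yaw 2.36 tilt -0.01 -0.02| Fx -1.40 Fy 0.29 Fz -1.99 M [-0.63  0.12 -0.1 ] g 108
```

Request:
{"method": "play_rows", "body": {
  "plan": [0, 0, 0.1, 0, 0, 0, 0, 0, 0, 0.2, 0, 0, 0, 0, 0, 0, 0.2, 0, -0.001, 0, 0, 0, 0, 0.2, 0, -0.001, 0, 0]
}}

```text
clock: 22.68
position: [0.5471, 0.1316, 0.0496]
ee_rot: [1.0, 0.019, -0.0, 0.0]
ft_force: [-1.0, -1.9, -2.4]
grip_width: 0.242
grasp_force: 108.4
```

```bash
python3 -c "
from h import *
for i in range(3): ms();viewer.camera('top')"
```

```text
t 22.68 nose 142.2 lat 3.87 z 49.63 yaw 2.16 tilt -0.01 -0.03| Fx -1.89 Fy 1.09 Fz -2.37 M [-1.02  0.16  0.02] g 108
t 22.73 nose 142.3 lat 3.85 z 49.64 yaw 2.16 tilt -0.01 -0.03| Fx -3.02 Fy 1.31 Fz -2.84 M [-1.09  0.23  0.03] g 108
t 22.77 nose 142.3 lat 3.84 z 49.66 yaw 2.16 tilt -0.01 -0.02| Fx -1.79 Fy 1.04 Fz -2.93 M [-1.11  0.23  0.01] g 108
```

Request:
{"method": "play_rows", "body": {
  "plan": [0, 0, 0, -0.0003, 0, 0, 0, 0, 0, 0, -0.0006, 0, 0, 0, 0, 0, 0, -0.0006, 0, 0, 0]
}}

```text
clock: 23.2
position: [0.5469, 0.1318, 0.0498]
ee_rot: [1.0, 0.019, 0.0, 0.0]
ft_force: [1.6, -3.6, -3.7]
grip_width: 0.245
grasp_force: 108.2
```

```bash
python3 -c "
from h import *
for i in range(3): ms();viewer.camera('top')"
```

```text
t 23.20 nose 142.4 lat 4.08 z 49.81 yaw 2.16 tilt 0.04 -0.01| Fx -3.64 Fy -1.45 Fz -3.74 M [-1.19 -0.36 -0.05] g 108
t 23.25 nose 142.4 lat 4.07 z 49.84 yaw 2.16 tilt 0.04 -0.00| Fx -3.92 Fy -1.64 Fz -2.62 M [-1.2  -0.37 -0.03] g 108
t 23.30 nose 142.5 lat 4.13 z 49.82 yaw 2.17 tilt 0.03 -0.00| Fx -3.03 Fy -2.21 Fz -4.20 M [-1.27 -0.48 -0.01] g 108
```

Request:
{"method": "play_rows", "body": {
  "plan": [0, 0, 0, 0.0003, 0, 0.0003, 0, 0, 0, 0, 0.0003, 0, 0.0007, 0, 0, 0, 0, 0.0003, 0, 0.0011, 0, 0, 0, 0, 0.0003, 0, 0.0015, 0, 0, 0, 0, 0.0003, 0, 0.0015, 0]
}}

```text
clock: 23.98
position: [0.5469, 0.1319, 0.0482]
ee_rot: [1.0, 0.019, 0.0, 0.0]
ft_force: [0.8, -3.5, -0.2]
grip_width: 0.24
grasp_force: 108.7
```

```bash
python3 -c "
from h import *
for i in range(3): ms();viewer.camera('top')"
```

```text
t 23.98 nose 142.5 lat 4.07 z 48.24 yaw 2.17 tilt 0.01 -0.00| Fx -3.54 Fy -0.71 Fz -0.20 M [-1.09 -0.06 -0.05] g 109
t 24.02 nose 142.5 lat 4.06 z 48.22 yaw 2.17 tilt 0.01 -0.00| Fx -3.81 Fy 0.02 Fz -0.58 M [-1.07 -0.05 -0.03] g 109
t 24.07 nose 142.5 lat 4.09 z 48.22 yaw 2.17 tilt 0.00 -0.00| Fx -4.38 Fy 0.06 Fz 0.32 M [-1.08 -0.06 -0.  ] g 109
```

Request:
{"method": "play_rows", "body": {
  "plan": [0, 0, 0, 0, 0, 0.0002, 0, 0, 0, 0, 0, 0, 0.0004, 0, 0, 0, 0, 0, 0, 0.0004, 0]
}}

```text
clock: 24.5
position: [0.5469, 0.1319, 0.0479]
ee_rot: [1.0, 0.019, 0.0, 0.0]
ft_force: [-0.2, -4.8, 0.7]
grip_width: 0.242
grasp_force: 108.8
```

```bash
python3 -c "
from h import *
for i in range(3): ms();viewer.camera('top')"
```

```text
t 24.50 nose 142.5 lat 4.05 z 47.85 yaw 2.17 tilt 0.01 -0.01| Fx -4.80 Fy 0.37 Fz 0.71 M [-1.08 -0.02 -0.05] g 109
t 24.55 nose 142.5 lat 4.07 z 47.83 yaw 2.17 tilt 0.01 -0.01| Fx -4.72 Fy -0.22 Fz 1.04 M [-1.07 -0.04 -0.  ] g 109
t 24.60 nose 142.5 lat 4.07 z 47.83 yaw 2.17 tilt 0.01 -0.00| Fx -5.09 Fy -0.41 Fz 0.40 M [-1.06 -0.   -0.02] g 109
```

Request:
{"method": "play_rows", "body": {
  "plan": [0, 0, 0, 0, 0, 0.0002, 0, 0, 0, 0, 0, 0, 0.0004, 0, 0, 0, 0, 0, 0, 0.0004, 0]
}}

```text
clock: 25.02
position: [0.547, 0.1319, 0.0478]
ee_rot: [1.0, 0.019, 0.0, 0.0]
ft_force: [-1.8, -4.5, 4.5]
grip_width: 0.243
grasp_force: 109.3
```

```bash
python3 -c "
from h import *
for i in range(3): ms();viewer.camera('top')"
```

```text
t 25.02 nose 142.5 lat 4.01 z 47.79 yaw 2.17 tilt 0.01 -0.01| Fx -4.48 Fy 1.95 Fz 4.52 M [-1.19  0.32 -0.  ] g 109
t 25.07 nose 142.5 lat 4.00 z 47.81 yaw 2.17 tilt 0.02 -0.01| Fx -5.70 Fy 1.90 Fz 5.30 M [-1.26  0.34 -0.03] g 109
t 25.12 nose 142.5 lat 4.01 z 47.80 yaw 2.17 tilt 0.01 -0.01| Fx -6.09 Fy 1.69 Fz 5.36 M [-1.21  0.29 -0.07] g 109
```

The tray rests on the bay floor: z stopped and Fz rose. I ease the downward load and open.

Request:
{"method": "play_rows", "body": {
  "plan": [0, 0, 0, 0, 0, -0.0003, 0, 0, 0, 0, 0, 0, -0.0003, 0, 0, 0, 0, 0, 0, -0.0003, 0],
  "squeeze": 30
}}

```text
clock: 25.55
position: [0.5469, 0.132, 0.0478]
ee_rot: [1.0, 0.019, 0.0, 0.0]
ft_force: [-0.3, -5.6, 2.4]
grip_width: 0.243
grasp_force: 108.8
```

```bash
python3 -c "
from h import *
for i in range(2): ms();viewer.camera('top')"
```

```text
t 25.55 nose 142.6 lat 4.05 z 47.83 yaw 2.17 tilt 0.01 -0.01| Fx -5.60 Fy 0.55 Fz 2.38 M [-1.11  0.14 -0.02] g 109
t 25.60 nose 142.5 lat 4.04 z 47.82 yaw 2.17 tilt 0.01 -0.01| Fx -5.38 Fy -0.05 Fz 2.49 M [-1.14  0.04 -0.01] g 109
```

Request:
{"method": "play_rows", "body": {
  "plan": [0, 0, 0, 0, 0, 0, 0.3, 0, 0, 0, 0, 0, 0, 0.4, 0, 0, 0, 0, 0, 0, 0.55, 0, 0, 0, 0, 0, 0, 0.6, 0, 0, 0, 0, 0, 0, 0.6]
}}

```text
clock: 26.28
position: [0.5469, 0.1322, 0.0477]
ee_rot: [1.0, 0.019, 0.0, -0.0]
ft_force: [0.8, 0.1, 0.5]
grip_width: 0.599
grasp_force: 0.0
```

Run:
```python
from h import *
ms();st()
cv2.imwrite('pics/w3.png',viewer.camera('wrist')[...,::-1])
a=viewer.camera('scene')[...,::-1];cv2.imwrite('pics/scene3.png',a)
```

```text
t 26.27 nose 142.8 lat 4.11 z 47.73 yaw 2.18 tilt 0.01 0.01| Fx 0.12 Fy -0.80 Fz 0.51 M [ 0.03  0.01 -0.03] g 0
t 26.27 p [0.5469 0.1322 0.0477] yaw 2.18 z [ 0.  0. -1.] F [0.79 0.15 0.51] M [ 0.03  0.01 -0.03] g 0.599 0.0
```

View pics/w3.png

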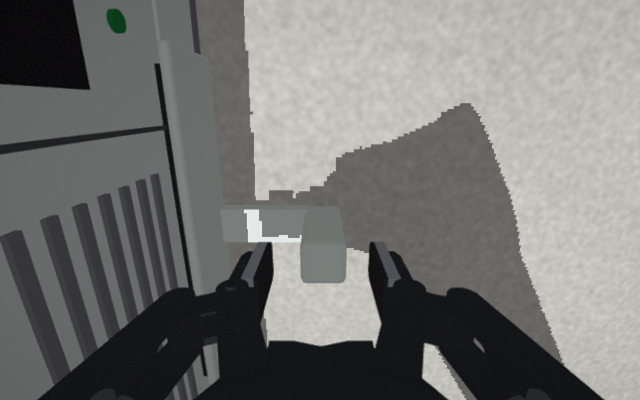

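Released. The plate sits on the gasket and the dark seam is even. The spring-back may have left it only just touching, so I regrip lightly, relaxed about 1.2 mm, to check contact and seat it without stored push.

Request:
{"method": "play_rows", "body": {
  "plan": [0, 0, 0, 0, 0.0006, 0, 0.6, 0, 0, 0, 0, 0.0012, 0, 0.6, 0, 0, 0, 0, 0.0012, 0, 0.4, 0, 0, 0, 0, 0.0012, 0, 0.3, 0, 0, 0, 0, 0.0012, 0, 0.2, 0, 0, 0, 0, 0.0012, 0, 0.2, 0, 0, 0, 0, 0.0012, 0, 0.2],
  "squeeze": 25
}}

```text
clock: 27.25
position: [0.5469, 0.1308, 0.0478]
ee_rot: [1.0, 0.019, 0.0, 0.0]
ft_force: [-2.1, -0.2, 1.8]
grip_width: 0.268
grasp_force: 26.3
```

```bash
python3 -c "
from h import *
for i in range(3): ms();viewer.camera('top')"
```

```text
t 27.25 nose 141.4 lat 4.07 z 47.82 yaw 2.17 tilt 0.01 -0.00| Fx -0.09 Fy 2.10 Fz 1.77 M [-0.06  0.19  0.01] g 26
t 27.30 nose 141.4 lat 4.08 z 47.79 yaw 2.17 tilt 0.01 -0.00| Fx -0.28 Fy 2.11 Fz 2.66 M [-0.11  0.18  0.  ] g 26
t 27.35 nose 141.4 lat 4.07 z 47.80 yaw 2.17 tilt 0.01 -0.00| Fx 0.10 Fy 1.70 Fz 2.53 M [-0.04  0.2   0.05] g 26
```

Request:
{"method": "play_rows", "body": {
  "plan": [0, 0, 0, 0, -0.0003, 0, 0.2, 0, 0, 0, 0, -0.0007, 0, 0.2, 0, 0, 0, 0, -0.0007, 0, 0.2]
}}

```text
clock: 27.78
position: [0.547, 0.1308, 0.0478]
ee_rot: [1.0, 0.019, -0.0, 0.0]
ft_force: [-1.7, -4.3, 5.2]
grip_width: 0.268
grasp_force: 26.6
```

```bash
python3 -c "
from h import *
for i in range(3): ms();viewer.camera('top')"
```

```text
t 27.77 nose 141.4 lat 4.06 z 47.77 yaw 2.14 tilt -0.00 -0.05| Fx -4.27 Fy 1.83 Fz 5.20 M [-1.01  0.36  0.03] g 27
t 27.82 nose 141.4 lat 4.06 z 47.77 yaw 2.14 tilt -0.00 -0.05| Fx -4.19 Fy 2.03 Fz 5.53 M [-0.95  0.42  0.07] g 27
t 27.88 nose 141.4 lat 4.07 z 47.76 yaw 2.14 tilt -0.00 -0.05| Fx -3.97 Fy 2.09 Fz 4.44 M [-1.    0.46  0.05] g 27
```

Request:
{"method": "play_rows", "body": {
  "plan": [0, 0, 0, 0, -0.0003, -0.0003, 0.2, 0, 0, 0, 0, -0.0007, -0.0005, 0.2, 0, 0, 0, 0, -0.0007, -0.0005, 0.2]
}}

```text
clock: 28.3
position: [0.5469, 0.1317, 0.0479]
ee_rot: [1.0, 0.019, -0.0, 0.0]
ft_force: [0.9, -5.2, -1.2]
grip_width: 0.274
grasp_force: 25.9
```

```bash
python3 -c "
from h import *
for i in range(3): ms();viewer.camera('top')"
```

```text
t 28.30 nose 142.3 lat 4.10 z 47.90 yaw 2.15 tilt -0.01 -0.03| Fx -5.18 Fy -0.67 Fz -1.16 M [-1.12 -0.21  0.05] g 26
t 28.35 nose 142.3 lat 4.15 z 47.89 yaw 2.16 tilt -0.01 -0.03| Fx -5.17 Fy 0.04 Fz -0.50 M [-1.12 -0.24  0.01] g 26
t 28.40 nose 142.4 lat 4.17 z 47.88 yaw 2.16 tilt -0.01 -0.03| Fx -4.82 Fy -1.02 Fz -0.87 M [-1.17 -0.15  0.03] g 26
```

Request:
{"method": "play_rows", "body": {
  "plan": [0, 0, 0, 0, 0, 0.0003, 0.2, 0, 0, 0, 0, 0.0003, 0.0003, 0.2, 0, 0, 0, 0, 0.0006, 0.0003, 0.2, 0, 0, 0, 0, 0.0008, 0.0003, 0.2, 0, 0, 0, 0, 0.0008, 0.0003, 0.2]
}}

```text
clock: 29.08
position: [0.5469, 0.1317, 0.0479]
ee_rot: [1.0, 0.019, 0.0, -0.0]
ft_force: [1.7, -2.8, -1.2]
grip_width: 0.274
grasp_force: 26.0
```

```bash
python3 -c "
from h import *
for i in range(3): ms();viewer.camera('top')"
```

```text
t 29.07 nose 142.3 lat 4.09 z 47.87 yaw 2.19 tilt 0.01 0.02| Fx -2.87 Fy -1.59 Fz -1.15 M [-0.55 -0.11  0.02] g 26
t 29.12 nose 142.2 lat 4.11 z 47.88 yaw 2.19 tilt 0.00 0.01| Fx -2.94 Fy -0.17 Fz -0.89 M [-0.56 -0.13 -0.01] g 26
t 29.18 nose 142.2 lat 4.11 z 47.87 yaw 2.19 tilt 0.00 0.01| Fx -1.88 Fy 0.10 Fz 0.15 M [-0.52 -0.09 -0.02] g 26
```

Request:
{"method": "play_rows", "body": {
  "plan": [0, 0, 0, 0, 0.0002, 0.0002, 0.2, 0, 0, 0, 0, 0.0005, 0.0004, 0.2, 0, 0, 0, 0, 0.0005, 0.0004, 0.2, 0, 0, 0, 0, 0.0005, 0.0004, 0.33, 0, 0, 0, 0, 0.0005, 0.0004, 0.45, 0, 0, 0, 0, 0.0005, 0.0004, 0.6, 0, 0, 0, 0, 0.0005, 0.0004, 0.6]
}}

```text
clock: 30.1
position: [0.5469, 0.1309, 0.0474]
ee_rot: [1.0, 0.019, -0.0, 0.0]
ft_force: [0.3, 0.0, 0.1]
grip_width: 0.6
grasp_force: 0.0
```

```bash
python3 -c "
from h import *
ms()"
```

```text
t 30.10 nose 141.5 lat 4.14 z 47.44 yaw 2.17 tilt -0.00 -0.00| Fx -0.01 Fy -0.31 Fz 0.10 M [ 0.    0.03 -0.03] g 0
```

Released. Next I retreat straight up.

Request:
{"method": "play_rows", "body": {
  "plan": [0, 0, 0, 0, 0, -0.008, 0.6, 0, 0, 0, 0, 0, -0.02, 0.6, 0, 0, 0, 0, 0, -0.04, 0.6, 0, 0, 0, 0, 0, -0.065, 0.6, 0, 0, 0, 0, 0, -0.09, 0.6, 0, 0, 0, 0, 0.03, -0.12, 0.6, 0, 0, 0, 0, 0.07, -0.14, 0.6, 0, 0, 0, 0, 0.11, -0.15, 0.6, 0, 0, 0, 0, 0.13, -0.15, 0.6, 0, 0, 0, 0, 0.13, -0.15, 0.6, 0, 0, 0, 0, 0.13, -0.15, 0.6]
}}

```text
clock: 31.48
position: [0.5518, 0.0023, 0.1979]
ee_rot: [1.0, 0.02, 0.0, -0.0]
ft_force: [-0.5, 1.0, 0.3]
grip_width: 0.6
grasp_force: 0.0
```

Run:
```python
from h import *
ms()
m=viewer.camera_model('wrist');w=viewer.camera('wrist')[...,::-1];cv2.imwrite('pics/w4.png',w);np.savez('w4.npz',**m)
a=viewer.camera('scene')[...,::-1];t=viewer.camera('top')[...,::-1]
cv2.imwrite('pics/s4.png',a);cv2.imwrite('pics/t4.png',t)
a=cv2.resize(np.ascontiguousarray(a[110:240,330:490]),(400,325),interpolation=2);b=cv2.resize(np.ascontiguousarray(t[125:240,190:300]),(400,418),interpolation=2)
c=np.zeros((418,800,3),np.uint8);c[:325,:400]=a;c[:,400:]=b;cv2.imwrite('pics/c4.png',c)
```

```text
t 31.48 nose 12.8 lat 4.17 z 197.90 yaw 2.25 tilt 0.02 0.03| Fx 0.98 Fy 0.45 Fz 0.34 M [-0.03  0.01 -0.02] g 0
```

View pics/c4.png

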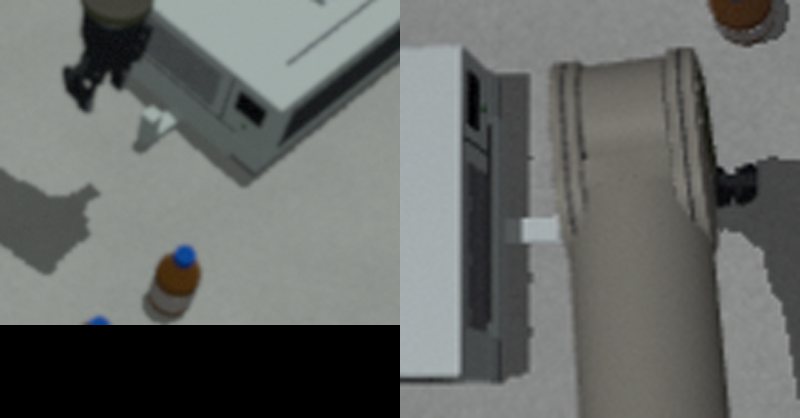

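View pics/w4.png

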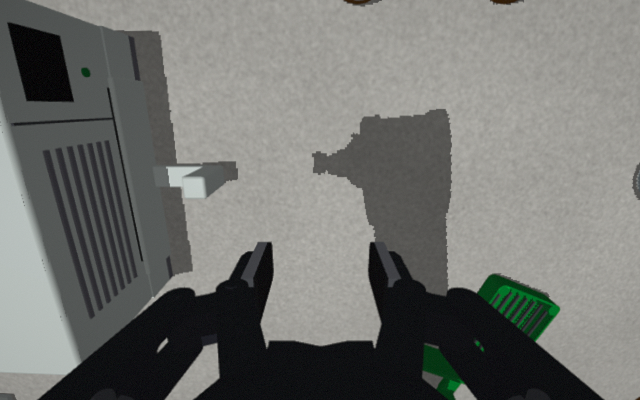

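The plate is seated parallel on the gasket: the seam from (108,88) to (142,262) is an even thin line. The post is upright at (195,185), the bottles are unmoved, and the gripper is clear.

```bash
python3 -c "
from workcell import manip
print(manip.hand_in())"
```

```text
the job is handed in; nothing more can be done
None
```

The tray is slid into the bay with its front plate flush on the gasket, resting on the bay floor and released, and the job is handed in at about 31.6 s; the highest contact force I read was about 8 N, though force was only read at the end of each move.

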